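# Clear the stuck plug from under the tilting bin and lock the bin down

### The job

The tilting tin bin cannot come down because a beech turning plug is stuck in the slot beneath it. Drag the plug out through the open end of the slot with the hooked pick (no fingers on the plug) and leave it lying on the counter just outside, wholly out of the slot; then swing the bin fully down and slide the red-knobbed keeper fully home over its lip. Put the pick back on its wooden rest, and leave the tama balls, sarado cup and scraper alone.

Things in the scene. Friction and masses are not known exactly. Their poses are not given: they have to be found in the camera images.
- cradle: fixed steel cradle of the bin. Origin: counter level, middle of the slot's open end (mouth); +y runs into the slot, z up. Slot between two grey bearers (at x = +-26 to +-51 mm, y = 0 to 200 mm, 50 mm high): 52 mm wide, open on top and at y = 0, floored by the counter, closed at y = 194 mm by a 30 mm high plate. Bin's cheeks: x = +-83, y = 198 to 272 mm, 90 mm high
- pivot (a point): middle of the bin's pivot pin, at x = 0, y = 235, z = 62 mm in the cradle's frame; the pin lies along the cradle's x
- post (a point): top of the keeper's post, at x = 73, y = -12, z = 104 mm in the cradle's frame. Post 36 x 30 mm (x, y); its shelf under the keeper reaches to x = 127 mm at 109 mm height; a guide over the keeper at x = 56 to 70 mm is 125 mm high
- buffer_top (a point): top of a spring buffer under the lip, at x = -47, y = -12, z = 113.5 mm in the cradle's frame: rubber-capped plunger of 18 mm dia. in a post 22 x 30 mm (x, y), 80 mm high. The bin's lip presses it down 10 mm (3 to 4 N); the stiff pivot holds the bin against it
- bin (a joint): tilt of the tin bin about its pin, rad: 0 = level on the bearers (fully down), 1.45 = most tipped; starts 1.2 to 1.4. Stiff pivot (0.75 N m): stays where left. Level, it reaches 225 mm from the pin towards the mouth, 148 mm wide, walls from 50 to 132 mm height. A rib under its floor (30 wide, 22 deep, 90 to 180 mm from the pin) drops into the slot, so a plug there holds it up
- lip (a point): on the upper face of the bin's pull lip, on the slot's line, 27 mm out from the end wall. Level: x = 0, y = -17, z = 106.5 mm in the cradle's frame (252 mm from the pin, 44.5 above it). Lip: x = -60 to 42 mm, 36 deep, 3 thick; the wall goes on 25 mm above it. Site axes: the bin's. Bin tipped: the lip points up, its face looks to the cradle's +y; push it to -y, then down
- keeper (a joint): slide of the keeper, a flat steel bolt 14 x 8 mm, in m: 0 = open, 0.035 = fully home, 25 mm over the lip. Moves along the cradle's -x, 1.5 N friction plus 4 N s/m damping. It passes 3.5 mm over the level lip and strikes the lip if the bin is not down
- knob (a point): middle of the keeper's upright red knob (18 mm dia., from 126 to 150 mm height, on a 10 mm neck). Open: x = 115, y = -12, z = 138 mm in the cradle's frame; home: x = 80 mm
- plug: beech turning plug, 110 mm long: two square ends 44 x 44 x 25 mm and a turned middle of 34 mm dia., 0.08 to 0.16 kg. Origin: middle of its underside, long axis y. Starts in the slot, lying on the counter, along the slot, its middle 70 to 100 mm in from the mouth
- plug_mid (a point): centre of the plug (22 mm above the counter when it lies)
- pick: hooked pick, 0.17 kg: blue square handle 28 x 28 x 130 mm, then a steel rod of 7 mm dia. with its end bent down square. Origin: middle of the handle on its axis; +y towards the hook, z up. The rod lies on the axis out to y = 205 mm, where the hook goes straight down to z = -65.5 mm. Balance point 20 to 30 mm from the origin towards the hook
- pick_rest: fixed plywood rest for the pick. Origin: centre of its underside on the counter. Two notched boards (12 mm thick, 60 mm wide) at y = +-42 mm; notch floor at 65 mm height, flared sides about 34 mm apart below, 50 mm at the top (83 mm). The pick lies in it with its origin 79 mm above the rest's (up to 6 mm along y), axes parallel, hook hanging free
- tama1: green tama ball, 60 mm dia., in a fixed wooden tray with two cells; leave alone
- tama2: green tama ball, 60 mm dia., in the tray's other cell; leave alone
- sarado: dark oak sarado cup, 70 mm tall, 46 mm dia., standing on the counter; leave alone
- scraper: flat steel cabinet scraper 62 x 150 x 2 mm lying on the counter; leave alone

How it is judged:
On the way, in this order (a step that is already met when the one before it is completed fails the run):
1. the plug is dragged out of the slot: it lies on the counter wholly outside the mouth (y of plug_mid in the frame of cradle below -0.057 m and height (world z) of plug_mid below 0.035 m and contact force between pick and the fingers above 0.5 N), for 0.1 s.
2. the bin is swung fully down (within 0.03 rad) (value of joint bin below 0.03 rad), for 0.2 s.
3. the keeper is fully home over the lip (within 4 mm) with the bin still down (value of joint keeper above 0.031 m and value of joint bin below 0.03 rad), for 0.2 s.
At the end, for the whole second after the job is handed in: Plug at rest on the counter, wholly out of the slot (its middle 57 to 250 mm outside the mouth, within 120 mm of the slot's line); bin down within 0.03 rad; keeper home within 4 mm; pick at rest upright in its rest's notches (origin within 30 mm of the rest's in plan) (all of step 3 and y of plug_mid in the frame of cradle between -0.25 and -0.057 m and x of plug_mid in the frame of cradle between -0.12 and 0.12 m and height (world z) of plug_mid below 0.035 m and linear speed of each of plug, pick below 0.02 m/s and horizontal distance between pick and pick_rest below 0.03 m and z of pick in the frame of pick_rest between 0.074 and 0.086 m and angle between pick's own z axis and vertical below 0.15 rad); the robot touches nothing.
It fails at once if the fingers or the arm touch the plug (contact force between any of the fingers, the arm and plug above 0.5 N).
It fails at once if a tama ball, the sarado cup or the scraper is shifted by more than 25 mm (distance of any of tama1, tama2, sarado, scraper from where it was at the start of the episode above 0.025 m).
It also fails if it takes over 72 s, if anything falls off the work surface, if the arm or the gripper's body presses on something with over 40 N, if the wrist force passes 120 N, or if a joint passes its speed limit or range.

### The arm

A 7-joint arm with a two-finger parallel gripper is mounted at the origin on the work surface. World frame = base frame: x ahead of the robot, y to its left, z up, the work surface at z = 0. Lengths are in m, angles in rad, forces in N, time in s.
With the tool pointing down it reaches from about 0.425 to 0.925 m from the base axis. Payload 6.8 kg.
Tool frame: the origin (TCP) lies on the centre line of the jaws, within the pads' length; the fingertips stand 19 mm ahead of it and the grasp point (between the pads) is the TCP (bot.tcp_to_tips is the distance from the TCP to the fingertips, in m); x points along the fingers, y is the direction in which the jaws open and shut, and the axes are right-handed (so a half turn about x gives the same grasp; the last joint's range is limited). The gripper opens to 85 mm and grips with 20 to 120 N. Pads are 22 mm wide; open, the fingers measure 114 mm over their backs; the gripper's body (76 mm by 85 mm) begins 54 mm behind the grasp point. The pads swing forward as they close: fully open they stand 13 mm farther back than shut.
Start: joints at [-1.394, 0.477, 0.022, 1.555, -0.011, 1.109, -0.083], TCP at [0.19, 0.648, 0.25] pointing down, gripper open.
Joint ranges: [-2.96, 2.96], [-0.34, 2.1], [-1.41, 1.46], [0.24, 2.44], [-1.37, 4.51], [0.17, 1.92], [-2.96, 2.96]. Speed limits (rad/s): [2.39, 2.39, 3.14, 3.14, 3.14, 3.14, 3.14].

### API

Orientations are given as a unit quaternion [w, x, y, z].
In Python, from station import status, eyes, bot gives the robot as it stands.
- The arm moves only by the tool apply_moves, never from a script. Its arguments are lists of equal length, an entry for each row: "travel": the shift along the tool's x, y, z in cm, a list of three; "turn": the turn, a rotation vector about the tool's x, y, z in rad, a list of three; "grip": the closure, from 0 (fully open) to 1 (shut). In form: {"travel": [[tx, ty, tz], ...], "turn": [[wx, wy, wz], ...], "grip": [grip, ...]}. A call has 1 to 8 rows; each row shifts and turns the pose as measured when the row begins, along the tool's axes as they then stand; what a row does not reach is not made up. A row lasts 1/12 s, in which the tool goes at most 41.7 mm and 7.16 degrees, less where a joint would pass 70% of its speed; a pose out of reach is approached as far as the arm can. A call is refused whole if a number of a shift passes 4.17 or a number of a turn 0.125, either way. A call with a gripper value outside its range is refused whole. The fingers move at their own pace and stop on an object; "newtons" is the grip in N (left out, the last holds). Time passes only in rows, so rows that do not move let the fingers close. It gives the time, the measured TCP pose, the force and the opening at its end, in the units of the state.
- status.get_obs(): the state, without advancing time (a new reading comes with each control period).
- eyes.read_camera(name): name is "side" or "top" or "wrist"; returns the picture (480x640x3 uint8, red, green, blue); there is no depth.
- eyes.calibration(name): a dict with "intrinsics" (3x3 intrinsics, pixels), "distortion" ([k1, k2, p1, p2, k3] as OpenCV has them; the pictures are not rectified), "xyz" and "attitude" of the camera in the world; the wrist camera has in their place "T_tool_cam" (4x4, takes a point from camera to tool coordinates, whose origin is the TCP and whose axes are the tool frame's). Camera axes: x right, y down, z forward; pixel columns grow to the right and rows downward; lengths in m; the calibration is good to about 2 mm. A picture is of the moment at which its call begins: read the wrist's pose just before it. calibration takes no time and is no camera call.
- bot.hand_in(): hands the job in, once; it reports no verdict.
Trained networks look in the newest picture that a camera, given by its name, has taken for a name from the list of things; names that differ only in an ending like _2 or _b are one class to them, and where a whole thing is asked for, a point or a joint stands for the part that bears it (a point fixed in the world has none). Each returns a list of dicts, best first, with "score" (0 to 1); they miss things now and then, are a little off and sometimes report something else, mostly with a low value. They report only what shows in the picture. A call takes as long as a camera call.
- eyes.masks_of(thing, camera): "region" (480x640 bool, what is visible of it) and "rect" ([left, top, right, bottom] in pixels, round what is visible of it).
The state is a dict: "t": time; "q": joint angles; "joint_vel": joint speeds; "joint_torque": joint torques, N m; "eef_pos": TCP position; "tool_rot": TCP orientation; "contact_force": force on the tool from outside, world axes, zero at the start; "torque": the same for the moment, N m; "gripper_width": opening from 0.0 (shut) to 1.0 (fully open).
Only numpy, scipy, OpenCV 4.12 (cv2) and the standard library are available. Lean on these libraries where they do the work, as an engineer would, in place of code of your own. Each camera call takes 0.05 s, during which the arm holds its last target. There are 200 camera calls.

## Working session

There is one attempt and no reset: what is moved stays moved. The work goes in short steps, Python scripts to look and compute and a tool call to move; the robot and the scene stay as the last step left them, time stands still between calls to the robot, and variables do not carry over. Pictures are saved under pics/ and viewed, about 8 in all and at most 12, crops included, and the job is handed in when it is done.

Besides the shell and the picture viewer there is one more tool, called after "Emit:" as name(argument=value, ...) on one line, values as JSON. apply_moves: Moves the arm, as the interface text tells. Its arguments: {"type":"object","properties":{"travel":{"type":"array"},"turn":{"type":"array"},"grip":{"type":"array"},"newtons":{"type":"number"}},"required":["travel","turn","grip"]}

```bash
mkdir -p pics; ls
python3 - <<'E'
from station import status, eyes, bot
import cv2,numpy as np
o=status.get_obs();print(o)
for c in ["top","side"]:
    im=eyes.read_camera(c);cv2.imwrite(f"pics/{c}0.png",im[:,:,::-1])
    k=eyes.calibration(c);print(c,k)
    for t in ["cradle","bin","keeper","plug","pick","pick_rest","tama1","sarado","scraper"]:
        for m in eyes.masks_of(t,c)[:2]:
            r=m["region"];ys,xs=np.nonzero(r);print(t,round(m["score"],2),np.round(m["rect"]),xs.mean().round(1),ys.mean().round(1),r.sum())
            if m["score"]>.5: np.save(f"m_{c}_{t}.npy",r)
print(status.get_obs()["t"])
print(eyes.calibration("wrist"))
E
```

```text
pics
{'t': 0.0, 'q': array([-1.39412161,  0.47776319,  0.02230269,  1.55647797, -0.01149171,
        1.10931873, -0.08308009]), 'joint_vel': array([ 8.04610040e-04, -2.25398857e-03,  3.31208145e-04, -7.93547087e-04,
       -6.96500074e-05, -1.01202119e-03, -3.52542426e-04]), 'joint_torque': array([-2.63497677e-04, -5.96465492e+01,  1.60802275e+00, -2.81196839e+01,
        1.25496447e-02,  9.39669320e-03, -9.92920860e-06]), 'eef_pos': array([0.18946709, 0.64726219, 0.24933854]), 'tool_rot': array([ 0.69990673,  0.09966727,  0.70000226, -0.10096456]), 'contact_force': array([0.00555259, 0.26543192, 0.01685249]), 'torque': array([ 0.01625269,  0.03024629, -0.03230254]), 'gripper_width': 0.9991978535347287}
top {'intrinsics': array([[449.62881995,   0.        , 319.03779015],
       [  0.        , 449.62881995, 242.52020963],
       [  0.        ,   0.        ,   1.        ]]), 'distortion': array([-0.09781299,  0.        ,  0.        ,  0.        ,  0.        ]), 'xyz': array([ 0.4482072 , -0.0288918 ,  1.06873138]), 'attitude': array([-0.04597271,  0.70828018, -0.70238844,  0.0536301 ]
[... 1606 characters left out ...]
99. 240. 225.] 192.7 160.9 7833
scraper 0.7 [378. 337. 456. 398.] 416.5 367.8 2154
1.0
{'intrinsics': array([[336.90363585,   0.        , 324.76409602],
       [  0.        , 336.90363585, 242.01744254],
       [  0.        ,   0.        ,   1.        ]]), 'distortion': array([-0.01052005,  0.        ,  0.        ,  0.        ,  0.        ]), 'T_tool_cam': array([[-8.05744710e-04, -3.24954380e-01,  9.45729349e-01,
        -1.22466433e-01],
       [ 9.99999674e-01, -3.08826766e-04,  7.45868613e-04,
         4.58662529e-04],
       [ 4.96932636e-05,  9.45729642e-01,  3.24954523e-01,
        -8.34657221e-02],
       [ 0.00000000e+00,  0.00000000e+00,  0.00000000e+00,
         1.00000000e+00]])}
```

Run:
```python
import cv2
a=cv2.imread("pics/top0.png");b=cv2.imread("pics/side0.png")
cv2.imwrite("pics/a.png",cv2.resize(a[155:365,110:485],(800,448),interpolation=cv2.INTER_CUBIC))
cv2.imwrite("pics/b.png",cv2.resize(b[90:425,140:500],(645,600),interpolation=cv2.INTER_CUBIC))
```

```text
(no output)
```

View pics/a.png

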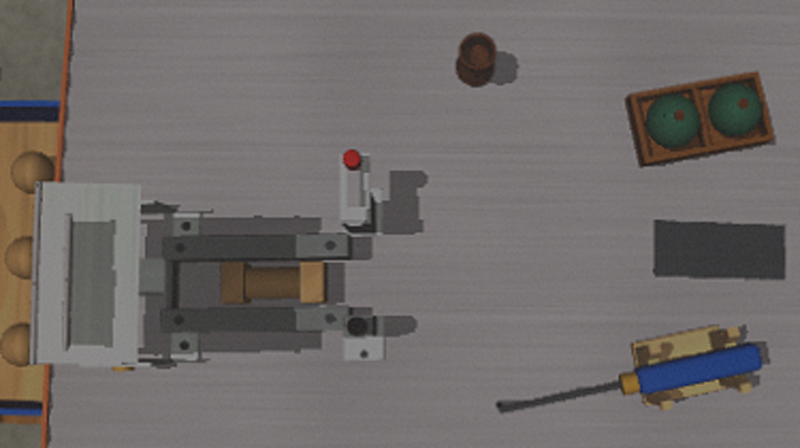

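View pics/b.png

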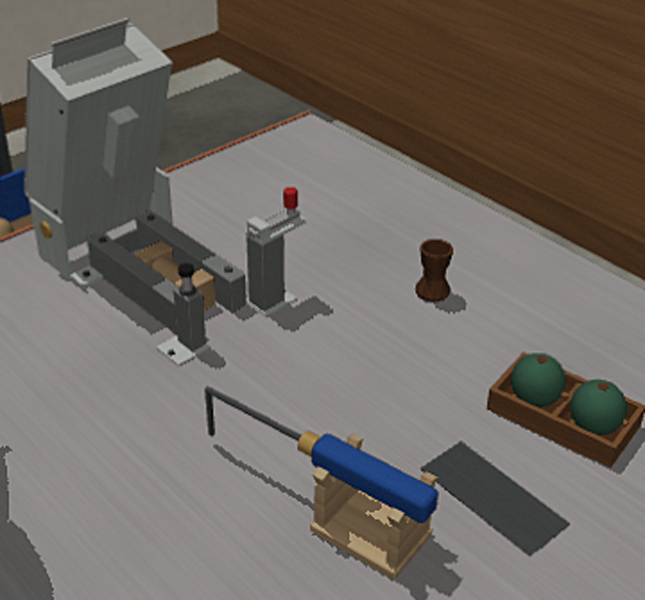

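```bash
cat > h.py <<'E'
import numpy as np, cv2
from scipy.spatial.transform import Rotation as R
from scipy.optimize import least_squares
from station import status, eyes, bot
def quat(q): return R.from_quat([q[1],q[2],q[3],q[0]])
def cam(name,obs=None):
    k=eyes.calibration(name)
    if "T_tool_cam" in k:
        T=np.eye(4);T[:3,:3]=quat(obs["tool_rot"]).as_matrix();T[:3,3]=obs["eef_pos"];T=T@k["T_tool_cam"]
        return k["intrinsics"],k["distortion"],T[:3,:3],T[:3,3]
    return k["intrinsics"],k["distortion"],quat(k["attitude"]).as_matrix(),np.array(k["xyz"])
def proj(c,P):
    K,d,Rm,t=c
    return cv2.projectPoints((np.atleast_2d(P)-t)@Rm,np.zeros(3),np.zeros(3),K,d)[0][:,0]
def ray(c,uv,z):
    K,d,Rm,t=c
    x,y=cv2.undistortPoints(np.array([[uv]],float),K,d)[0,0]
    v=Rm@[x,y,1]; return t+v*(z-t[2])/v[2]
def place(p,P):  # p = x,y,yaw
    c,s=np.cos(p[2]),np.sin(p[2]); P=np.atleast_2d(P)
    return np.c_[p[0]+c*P[:,0]-s*P[:,1],p[1]+s*P[:,0]+c*P[:,1],P[:,2]]
E
python3 - <<'E'
from h import *
C={n:cam(n) for n in("top","side")}
tp=lambda u,v:(110+u/2.133,155+v/2.133); sd=lambda u,v:(140+u/1.792,90+v/1.792)
def fit(obs,p0):
    f=lambda p:np.concatenate([(proj(C[n],place(p,P))[0]-uv) for n,P,uv in obs])
    best=min((least_squares(f,[*p0[:2],a],loss="soft_l1") for a in np.arange(0,6.3,.7)),key=lambda r:r.cost)
    print(np.round(best.x,4),np.round(f(best.x).reshape(-1,2),1).tolist()); return best.x
for n in C: print(n,'knob?',ray(C['top'],tp(352,159),.15),ray(C['side'],sd(290.5,189),.15)); break
c=fit([("top",[.115,-.012,.150],tp(352,159)),("side",[.115,-.012,.150],sd(290.5,189)),
 ("top",[-.047,-.012,.1135],tp(356,325)),("side",[-.047,-.012,.1135],sd(186,266)),
 ("top",[.051,0,.05],tp(350,234)),("side",[.026,0,.05],sd(221,287))],[.3,0])
k=fit([("top",[0,.205,.0825],tp(501,404)),("side",[0,.205,.0825],sd(208,389)),("side",[0,.205,.0135],sd(211,434)),
 ("top",[0,-.065,.093],tp(759,355)),("top",[0,.065,.093],tp(638,375))],[.6,-.2])
np.save("c.npy",c);np.save("k.npy",k)
for u in [(220,0),(326,0)]: pass
inv=lambda P:(lambda d:(np.cos(c[2])*d[0]+np.sin(c[2])*d[1],-np.sin(c[2])*d[0]+np.cos(c[2])*d[1]))(P[:2]-c[:2])
for uv in [(220,264),(220,302),(326,264),(326,302)]: print("plug top corner in cradle",np.round(inv(ray(C['top'],tp(*uv),.044)),4))
for th in (1.2,1.25,1.3,1.35,1.4):
    w=lambda x,a,b:[x,.235-a*np.cos(th)+b*np.sin(th),.062+a*np.sin(th)+b*np.cos(th)]
    q=proj(C['side'],place(c,[w(-.06,.261,.0445),w(.042,.261,.0445),w(-.074,.225,.07),w(.074,.225,-.012)]))
    print(th,np.round((q-[140,90])*1.792).tolist())
rest=[ray(C['top'],np.argwhere(np.load("m_top_pick_rest.npy")).mean(0)[::-1],.05)];print(rest)
for t in("tama1","sarado","scraper"): print(t,ray(C['top'],np.argwhere(np.load(f"m_top_{t}.npy")).mean(0)[::-1],.03))
print("pivot,rest dist",np.linalg.norm(place(c,[0,.235,.06])[0,:2]),place(c,[0,.235,.06]),"mouth",c,"pick",k)
o=status.get_obs();print(quat(o["tool_rot"]).as_matrix().round(3),o["eef_pos"],o["t"])
E
```

```text
top knob? [0.60496194 0.05303636 0.15      ] [0.60981112 0.05930503 0.15      ]
[0.49   0.0627 6.3088] [[-0.3, -0.2], [0.1, 1.8], [-0.3, 0.8], [0.0, 2.4], [-0.7, -0.0], [5.4, -1.5]]
[ 0.4044 -0.2968  0.202 ] [[-0.3, 1.5], [0.6, -1.3], [0.7, 0.3], [0.3, -0.6], [-0.6, 2.4]]
plug top corner in cradle [0.0214 0.1386]
plug top corner in cradle [-0.0191  0.1381]
plug top corner in cradle [0.0198 0.0247]
plug top corner in cradle [-0.0206  0.0248]
1.2 [[60.0, 52.0], [134.0, 28.0], [36.0, 66.0], [179.0, 72.0]]
1.25 [[54.0, 47.0], [128.0, 23.0], [30.0, 62.0], [174.0, 66.0]]
1.3 [[48.0, 42.0], [121.0, 18.0], [25.0, 59.0], [168.0, 60.0]]
1.35 [[41.0, 38.0], [115.0, 14.0], [20.0, 56.0], [163.0, 55.0]]
1.4 [[35.0, 34.0], [108.0, 11.0], [15.0, 54.0], [157.0, 50.0]]
[array([ 0.40742162, -0.29715727,  0.05      ])]
tama1 [ 0.67310278 -0.28962483  0.03      ]
sarado [ 0.73968162 -0.07159204  0.03      ]
scraper [ 0.52824162 -0.33937703  0.03      ]
pivot,rest dist 0.5681708406479208 [[0.48398439 0.29761925 0.06      ]] mouth [0.49000494 0.06269638 6.30880747] pick [ 0.40442626 -0.29679567  0.20204296]
[[ 0.     0.281  0.96 ]
 [ 0.     0.96  -0.281]
 [-1.     0.    -0.   ]] [0.1896822  0.64782208 0.25030783] 1.0
```

```bash
cat >> h.py <<'E'
c=np.load("c.npy"); k=np.load("k.npy")
def tool(yaw,tilt=0): # x down, y at world yaw; tilt turns about tool y
    y=np.array([np.cos(yaw),np.sin(yaw),0]);x=np.array([0,0,-1.])
    return R.from_matrix(np.c_[x,y,np.cross(x,y)])*R.from_rotvec([0,tilt,0])
def cw(P): return place(c,P)[0]
def plan(goals,step=.04):
    import json
    o=status.get_obs();p=np.array(o["eef_pos"]);q=quat(o["tool_rot"]);T=[];W=[]
    print("t",round(o["t"],2),"at",p.round(4),"F",np.round(o["contact_force"],1),"w",round(o["gripper_width"],3))
    for g in goals:
        P=np.array(g[0]);Q=tool(*g[1:2]) if len(g)<3 else tool(g[1],g[2])
        rv=(q.inv()*Q).as_rotvec();n=max(1,int(np.ceil(max(np.linalg.norm(P-p)/step,np.linalg.norm(rv)/.115)-1e-6)))
        p0,q0=p,q
        for i in range(n):
            P1=p0+(P-p0)*(i+1)/n;Q1=q0*R.from_rotvec(rv*(i+1)/n)
            T.append(q.inv().apply(P1-p)*100);W.append((q.inv()*Q1).as_rotvec());p,q=P1,Q1
    for i in range(0,len(T),8):
        print(json.dumps({"travel":(np.round(T[i:i+8],1)+0.).tolist(),"turn":(np.round(W[i:i+8],3)+0.).tolist()}))
E
python3 - <<'E'
from h import *
az=lambda a,r,z:[r*np.cos(a),r*np.sin(a),z]
plan([(az(1.15,.58,.36),1.15),(az(.95,.56,.43),.95),(az(.6,.54,.43),.75),(az(.25,.52,.4),.55),(az(-.15,.5,.33),.4),(az(-.45,.5,.27),.3),([k[0],k[1],.22],k[2])])
E
```

```text
t 1.0 at [0.1897 0.6478 0.2503] F [-0.5  0.9 -0.1] w 1.001
{"travel": [[-2.2, -2.0, 1.6], [-2.2, -2.0, 1.6], [-2.2, -1.9, 1.7], [-2.2, -1.9, 1.7], [-2.2, -1.8, 1.8], [-1.8, -0.8, 2.8], [-1.8, -0.6, 2.8], [-1.7, -0.5, 2.8]], "turn": [[0.027, 0.0, 0.0], [0.027, 0.0, 0.0], [0.027, 0.0, 0.0], [0.027, 0.0, 0.0], [0.027, 0.0, 0.0], [0.05, 0.0, 0.0], [0.05, 0.0, 0.0], [0.05, 0.0, 0.0]]}
{"travel": [[-1.8, -0.4, 2.9], [0.0, -1.1, 3.7], [0.0, -0.9, 3.7], [0.0, -0.8, 3.8], [0.0, -0.6, 3.8], [0.0, -0.5, 3.8], [0.6, -1.6, 3.4], [0.6, -1.4, 3.4]], "turn": [[0.05, 0.0, 0.0], [0.04, 0.0, 0.0], [0.04, 0.0, 0.0], [0.04, 0.0, 0.0], [0.04, 0.0, 0.0], [0.04, 0.0, 0.0], [0.04, 0.0, 0.0], [0.04, 0.0, 0.0]]}
{"travel": [[0.6, -1.3, 3.5], [0.6, -1.1, 3.5], [0.6, -1.0, 3.6], [1.2, -1.9, 2.8], [1.2, -1.8, 2.9], [1.2, -1.8, 2.9], [1.2, -1.7, 2.9], [1.2, -1.6, 3.0]], "turn": [[0.04, 0.0, 0.0], [0.04, 0.0, 0.0], [0.04, 0.0, 0.0], [0.025, 0.0, 0.0], [0.025, 0.0, 0.0], [0.025, 0.0, 0.0], [0.025, 0.0, 0.0], [0.025, 0.0, 0.0]]}
{"travel": [[1.2, -1.5, 3.0], [1.2, -1.9, 2.3], [1.2, -1.9, 2.3], [1.2, -1.8, 2.4], [1.2, -1.8, 2.4], [1.2, -1.7, 2.4], [1.7, -2.2, 2.1], [1.7, -2.2, 2.1]], "turn": [[0.025, 0.0, 0.0], [0.02, 0.0, 0.0], [0.02, 0.0, 0.0], [0.02, 0.0, 0.0], [0.02, 0.0, 0.0], [0.02, 0.0, 0.0], [0.033, 0.0, 0.0], [0.033, 0.0, 0.0]]}
{"travel": [[1.7, -2.1, 2.2]], "turn": [[0.033, 0.0, 0.0]]}
```

Emit:
apply_moves(travel=[[-2.2, -2.0, 1.6], [-2.2, -2.0, 1.6], [-2.2, -1.9, 1.7], [-2.2, -1.9, 1.7], [-2.2, -1.8, 1.8], [-1.8, -0.8, 2.8], [-1.8, -0.6, 2.8], [-1.7, -0.5, 2.8]], turn=[[0.027, 0, 0], [0.027, 0, 0], [0.027, 0, 0], [0.027, 0, 0], [0.027, 0, 0], [0.05, 0, 0], [0.05, 0, 0], [0.05, 0, 0]], grip=[0, 0, 0, 0, 0, 0, 0, 0])

```text
t: 1.67
eef_pos: [0.2989, 0.47, 0.4142]
tool_rot: [0.677, 0.194, 0.68, -0.201]
contact_force: [0.3, 0.4, -0.5]
gripper_width: 1.005
```

Emit:
apply_moves(travel=[[-1.8, -0.4, 2.9], [0.0, -1.1, 3.7], [0.0, -0.9, 3.7], [0.0, -0.8, 3.8], [0.0, -0.6, 3.8], [0.0, -0.5, 3.8], [0.6, -1.6, 3.4], [0.6, -1.4, 3.4]], turn=[[0.05, 0, 0], [0.04, 0, 0], [0.04, 0, 0], [0.04, 0, 0], [0.04, 0, 0], [0.04, 0, 0], [0.04, 0, 0], [0.04, 0, 0]], grip=[0, 0, 0, 0, 0, 0, 0, 0])

```text
t: 2.33
eef_pos: [0.4712, 0.2209, 0.4288]
tool_rot: [0.635, 0.313, 0.635, -0.308]
contact_force: [0.6, -0.7, 0.1]
gripper_width: 1.004
```

Emit:
apply_moves(travel=[[0.6, -1.3, 3.5], [0.6, -1.1, 3.5], [0.6, -1.0, 3.6], [1.2, -1.9, 2.8], [1.2, -1.8, 2.9], [1.2, -1.8, 2.9], [1.2, -1.7, 2.9], [1.2, -1.6, 3.0]], turn=[[0.04, 0, 0], [0.04, 0, 0], [0.04, 0, 0], [0.025, 0, 0], [0.025, 0, 0], [0.025, 0, 0], [0.025, 0, 0], [0.025, 0, 0]], grip=[0, 0, 0, 0, 0, 0, 0, 0])

```text
t: 3.0
eef_pos: [0.4968, -0.0697, 0.3489]
tool_rot: [0.591, 0.396, 0.587, -0.385]
contact_force: [0.8, 0.0, -0.3]
gripper_width: 1.001
```

Emit:
apply_moves(travel=[[1.2, -1.5, 3.0], [1.2, -1.9, 2.3], [1.2, -1.9, 2.3], [1.2, -1.8, 2.4], [1.2, -1.8, 2.4], [1.2, -1.7, 2.4], [1.7, -2.2, 2.1], [1.7, -2.2, 2.1]], turn=[[0.025, 0, 0], [0.02, 0, 0], [0.02, 0, 0], [0.02, 0, 0], [0.02, 0, 0], [0.02, 0, 0], [0.033, 0, 0], [0.033, 0, 0]], grip=[0, 0, 0, 0, 0, 0, 0, 0])

```text
t: 3.67
eef_pos: [0.4142, -0.3082, 0.2379]
tool_rot: [0.552, 0.455, 0.543, -0.44]
contact_force: [0.9, 0.4, -0.3]
gripper_width: 1.002
```

Run:
```python
from h import *
o=status.get_obs();im=eyes.read_camera("wrist").copy();C=cam("wrist",o)
for P,col in [([0,-.065,.093],(255,0,0)),([0,.065,.093],(255,0,0)),([0,0,.093],(255,255,0)),([.014,.065,.093],(0,255,0)),([-.014,-.065,.093],(0,255,0)),([0,.205,.0825],(255,0,0)),([.03,.048,.083],(255,0,255)),([-.03,-.048,.083],(255,0,255))]:
    u=proj(C,place(k,P))[0];print(P,u.round());cv2.drawMarker(im,(int(u[0]),int(u[1])),col,0,12,1)
cv2.imwrite("pics/w1.png",im[:,:,::-1])
```

```text
[0, -0.065, 0.093] [312. 290.]
[0, 0.065, 0.093] [309. 136.]
[0, 0, 0.093] [311. 219.]
[0.014, 0.065, 0.093] [328. 136.]
[-0.014, -0.065, 0.093] [296. 291.]
[0, 0.205, 0.0825] [306. -86.]
[0.03, 0.048, 0.083] [347. 157.]
[-0.03, -0.048, 0.083] [278. 268.]
```

View pics/w1.png

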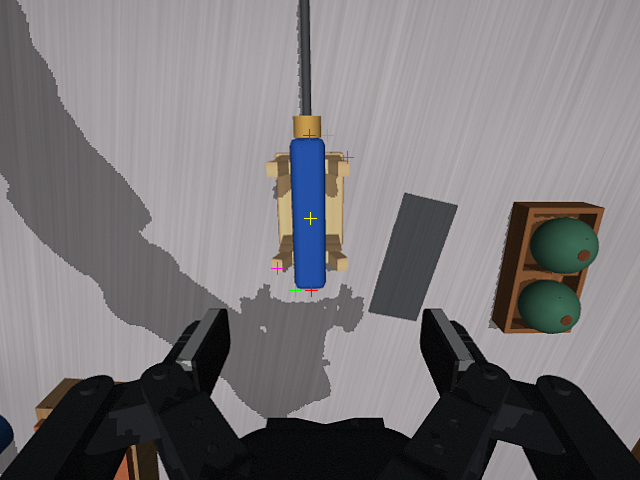

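Run:
```python
from h import *
k[:2]+= -.001*np.array([np.cos(k[2]),np.sin(k[2])]); np.save("k.npy",k)
g=place(k,[0,.01,0])[0]
plan([([g[0],g[1],.16],k[2]),([g[0],g[1],.078],k[2])],.03)
```

```text
t 3.72 at [ 0.4084 -0.3127  0.2353] F [-4.4 -2.4 -1.2] w 1.004
{"travel": [[2.5, -0.1, -0.9], [2.5, -0.1, -0.9], [2.5, -0.1, -0.9], [2.7, 0.0, 0.0], [2.7, 0.0, 0.0], [2.7, 0.0, 0.0]], "turn": [[-0.004, -0.001, -0.007], [-0.004, -0.001, -0.007], [-0.004, -0.001, -0.007], [0.0, 0.0, 0.0], [0.0, 0.0, 0.0], [0.0, 0.0, 0.0]]}
```

Emit:
apply_moves(travel=[[2.5, -0.1, -0.9], [2.5, -0.1, -0.9], [2.5, -0.1, -0.9], [2.7, 0, 0], [2.5, 0, 0], [1.5, 0, 0], [1.0, 0, 0], [0.3, 0, 0]], turn=[[-0.004, 0, -0.007], [-0.004, 0, -0.007], [-0.004, 0, -0.007], [0, 0, 0], [0, 0, 0], [0, 0, 0], [0, 0, 0], [0, 0, 0]], grip=[0, 0, 0, 0, 0, 0, 0, 0])

```text
t: 4.38
eef_pos: [0.4002, -0.29, 0.0756]
tool_rot: [0.546, 0.45, 0.545, -0.449]
contact_force: [0.4, -0.5, 1.0]
gripper_width: 1.001
```

Run:
```python
from h import *
g=place(k,[0,.01,0])[0]
plan([([g[0],g[1],.078],k[2])],.03)
print(quat(status.get_obs()["tool_rot"]).as_matrix().round(3))
```

```text
t 4.38 at [ 0.4002 -0.29    0.0756] F [ 0.4 -0.5  1. ] w 1.001
{"travel": [[-0.2, 0.2, -0.3]], "turn": [[-0.009, 0.0, -0.002]]}
[[ 0.002  0.981  0.192]
 [ 0.     0.192 -0.981]
 [-1.     0.002  0.   ]]
```

Emit:
apply_moves(travel=[[-0.2, 0.2, -0.3], [0, 0, 0], [0, 0, 0], [0, 0, 0], [0, 0, 0], [0, 0, 0]], turn=[[-0.009, 0, -0.002], [0, 0, 0], [0, 0, 0], [0, 0, 0], [0, 0, 0], [0, 0, 0]], grip=[0, 0.75, 0.75, 0.75, 0.75, 0.75], newtons=80)

```text
t: 4.88
eef_pos: [0.4035, -0.2875, 0.0813]
tool_rot: [0.55, 0.447, 0.547, -0.446]
contact_force: [-4.1, 1.9, 2.3]
gripper_width: 0.316
```

Run:
```python
from h import *
o=status.get_obs();np.save("grasp.npy",np.r_[o["eef_pos"],o["tool_rot"]])
Y=c[2]-2*np.pi;g=o["eef_pos"]
plan([([g[0],g[1],.16],k[2]),([*cw([0,-.15,0])[:2],.16],Y),([*cw([0,-.032,0])[:2],.14],Y)])
```

```text
t 4.88 at [ 0.4035 -0.2875  0.0813] F [-4.1  1.9  2.3] w 0.316
{"travel": [[-3.9, 0.0, 0.0], [-3.9, 0.0, 0.0], [0.0, 2.1, -3.0], [0.0, 2.1, -3.0], [0.0, 2.0, -3.1], [0.0, 1.9, -3.1], [0.0, 1.8, -3.2], [0.0, 1.7, -3.2]], "turn": [[0.001, 0.001, -0.002], [0.001, 0.001, -0.002], [0.029, 0.0, 0.0], [0.029, 0.0, 0.0], [0.029, 0.0, 0.0], [0.029, 0.0, 0.0], [0.029, 0.0, 0.0], [0.029, 0.0, 0.0]]}
{"travel": [[0.7, 0.0, -3.9], [0.7, 0.0, -3.9], [0.7, 0.0, -3.9]], "turn": [[0.0, 0.0, 0.0], [0.0, 0.0, 0.0], [0.0, 0.0, 0.0]]}
```

Emit:
apply_moves(travel=[[-3.9, 0, 0], [-3.9, 0, 0], [0, 2.1, -3.0], [0, 2.1, -3.0], [0, 2.0, -3.1], [0, 1.9, -3.1], [0, 1.8, -3.2], [0, 1.7, -3.2]], turn=[[0, 0, 0], [0, 0, 0], [0.029, 0, 0], [0.029, 0, 0], [0.029, 0, 0], [0.029, 0, 0], [0.029, 0, 0], [0.029, 0, 0]], grip=[0.75, 0.75, 0.75, 0.75, 0.75, 0.75, 0.75, 0.75])

```text
t: 5.55
eef_pos: [0.495, -0.091, 0.1658]
tool_rot: [0.503, 0.501, 0.497, -0.499]
contact_force: [1.0, 0.1, -2.3]
gripper_width: 0.314
```

Emit:
apply_moves(travel=[[0, 0, -3], [0, 0, -2], [0, 0, 0]], turn=[[0, 0, 0], [0, 0, 0], [0, 0, 0]], grip=[0.75, 0.75, 0.75])

```text
t: 5.8
eef_pos: [0.4988, -0.0296, 0.1659]
tool_rot: [0.506, 0.5, 0.499, -0.495]
contact_force: [1.1, -0.3, -1.6]
gripper_width: 0.317
```

Run:
```python
from h import *
Y=c[2]-2*np.pi
o=status.get_obs();im=eyes.read_camera("wrist").copy();C=cam("wrist",o)
for P,col in [([.026,0,.05],(255,0,0)),([-.026,0,.05],(255,0,0)),([.026,.19,.05],(0,255,0)),([-.026,.19,.05],(0,255,0)),([0,.1365,.044],(255,255,0)),([-.047,-.012,.1135],(255,0,255)),([0,.165,.07],(0,255,255))]:
    u=proj(C,cw(P))[0];print(P,u.round());cv2.drawMarker(im,(int(u[0]),int(u[1])),col,0,12,1)
cv2.imwrite("pics/w2.png",im[:,:,::-1])
plan([([*cw([0,-.032,0])[:2],.14],Y)])
```

```text
[0.026, 0, 0.05] [349. 113.]
[-0.026, 0, 0.05] [271. 114.]
[0.026, 0.19, 0.05] [ 352. -298.]
[-0.026, 0.19, 0.05] [ 247. -297.]
[0, 0.1365, 0.044] [ 304. -149.]
[-0.047, -0.012, 0.1135] [212. 136.]
[0, 0.165, 0.07] [ 299. -272.]
t 5.85 at [ 0.4985 -0.0313  0.166 ] F [ 0.3  0.5 -1. ] w 0.313
{"travel": [[1.3, -0.4, -3.1], [1.3, -0.3, -3.1]], "turn": [[-0.008, 0.001, -0.006], [-0.008, 0.001, -0.006]]}
```

View pics/w2.png

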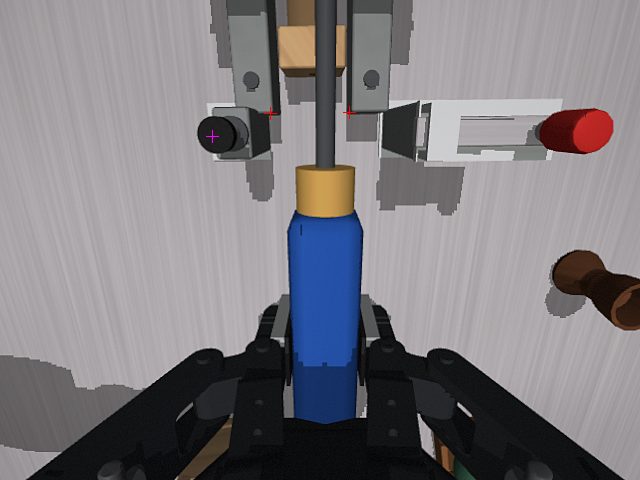

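Emit:
apply_moves(travel=[[1.3, -0.4, -3.1], [1.2, -0.3, -2.4], [0, 0, -0.6], [0, 0, 0]], turn=[[-0.008, 0, -0.006], [-0.008, 0, -0.006], [0, 0, 0], [0, 0, 0]], grip=[0.75, 0.75, 0.75, 0.75])

```text
t: 6.18
eef_pos: [0.4913, 0.0268, 0.1415]
tool_rot: [0.507, 0.494, 0.503, -0.495]
contact_force: [-0.6, -0.9, -1.2]
gripper_width: 0.313
```

Run:
```python
from h import *
Y=c[2]-2*np.pi
plan([([*cw([0,-.031,0])[:2],.14],Y),([*cw([0,-.031,0])[:2],.077],Y)],.02)
im=eyes.read_camera("side");cv2.imwrite("pics/s2.png",cv2.resize(im[120:340,180:400],(600,600),interpolation=cv2.INTER_CUBIC)[:,:,::-1])
```

```text
t 6.18 at [0.4913 0.0268 0.1415] F [-0.6 -0.9 -1.2] w 0.313
{"travel": [[0.2, 0.0, -0.5], [1.6, 0.0, 0.0], [1.6, 0.0, 0.0], [1.6, 0.0, 0.0], [1.6, 0.0, 0.0]], "turn": [[-0.005, 0.004, -0.003], [0.0, 0.0, 0.0], [0.0, 0.0, 0.0], [0.0, 0.0, 0.0], [0.0, 0.0, 0.0]]}
```

View pics/s2.png

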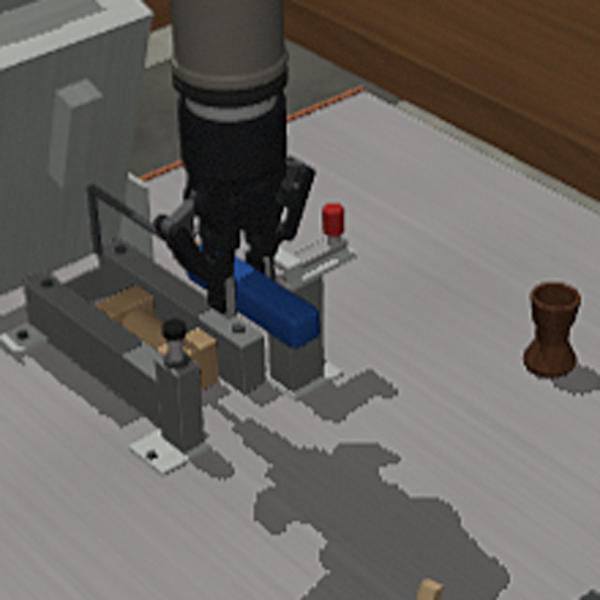

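Emit:
apply_moves(travel=[[0.2, 0, -0.5], [1.6, 0, 0], [1.6, 0, 0], [1.6, 0, 0], [1.2, 0, 0], [0, 0, 0]], turn=[[-0.005, 0.004, -0.003], [0, 0, 0], [0, 0, 0], [0, 0, 0], [0, 0, 0], [0, 0, 0]], grip=[0.75, 0.75, 0.75, 0.75, 0.75, 0.75])

```text
t: 6.73
eef_pos: [0.4954, 0.0221, 0.0814]
tool_rot: [0.506, 0.499, 0.501, -0.494]
contact_force: [0.0, -0.1, -1.9]
gripper_width: 0.315
```

Run:
```python
from h import *
Y=c[2]-2*np.pi
o=status.get_obs();q=quat(o["tool_rot"])
S=cam("side");T=cam("top")
P=o["eef_pos"]+q.apply([.002,0,-.196]);u=proj(S,P)[0];print("bend expected side",u.round(1),"top",proj(T,P)[0].round(1),"hook cradle",(place([0,0,-c[2]],P-[c[0],c[1],0])).round(4))
plan([([*cw([0,-.031,0])[:2],.077],Y),([*cw([0,-.22,0])[:2],.077],Y)],.02)
im=eyes.read_camera("side").copy();im2=eyes.read_camera("top")
print(u, proj(S,P+q.apply([.0655,0,0])))
a=cv2.resize(im[150:270,180:300],(400,400),interpolation=cv2.INTER_CUBIC);b=cv2.resize(im2[230:340,150:260],(400,400),interpolation=cv2.INTER_CUBIC)
cv2.imwrite("pics/s3.png",np.hstack([a,b])[:,:,::-1])
```

```text
bend expected side [218.5 212.2] top [202.  284.5] hook cradle [[0.0068 0.1553 0.0794]]
t 6.73 at [0.4954 0.0221 0.0814] F [ 0.  -0.1 -1.9] w 0.315
{"travel": [[0.4, -0.4, -1.0], [0.0, 0.0, 1.9], [0.0, 0.0, 1.9], [0.0, 0.0, 1.9], [0.0, 0.0, 1.9], [0.0, 0.0, 1.9], [0.0, 0.0, 1.9], [0.0, 0.0, 1.9]], "turn": [[-0.012, 0.0, -0.009], [0.0, 0.0, 0.0], [0.0, 0.0, 0.0], [0.0, 0.0, 0.0], [0.0, 0.0, 0.0], [0.0, 0.0, 0.0], [0.0, 0.0, 0.0], [0.0, 0.0, 0.0]]}
{"travel": [[0.0, 0.0, 1.9], [0.0, 0.0, 1.9], [0.0, 0.0, 1.9]], "turn": [[0.0, 0.0, 0.0], [0.0, 0.0, 0.0], [0.0, 0.0, 0.0]]}
[218.49820772 212.15809836] [[221.12693255 235.2928581 ]]
```

View pics/s3.png

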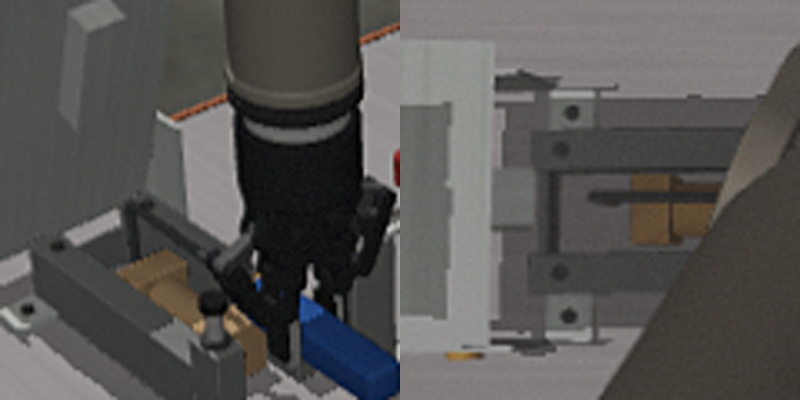

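Emit:
apply_moves(travel=[[0.4, -0.4, 0], [0.1, -0.1, 0.5], [0, 0, 1.2], [0, 0, 1.6], [0, 0, 1.6], [0, 0, 1.6], [0, 0, 1.6], [0, 0, 1.6]], turn=[[-0.012, 0, -0.009], [0, 0, 0], [0, 0, 0], [0, 0, 0], [0, 0, 0], [0, 0, 0], [0, 0, 0], [0, 0, 0]], grip=[0.75, 0.75, 0.75, 0.75, 0.75, 0.75, 0.75, 0.75])

```text
t: 7.5
eef_pos: [0.4966, -0.0768, 0.0823]
tool_rot: [0.51, 0.495, 0.507, -0.488]
contact_force: [0.2, 0.3, -2.0]
gripper_width: 0.313
```

Run:
```python
from h import *
Y=c[2]-2*np.pi
o=status.get_obs();q=quat(o["tool_rot"])
P=o["eef_pos"]+q.apply([.002,0,-.196]);print("hook cradle",(place([0,0,-c[2]],P-[c[0],c[1],0])).round(4))
plan([([*cw([0,-.22,0])[:2],.077],Y)],.016)
```

```text
hook cradle [[0.0014 0.0564 0.0811]]
t 7.5 at [ 0.4966 -0.0768  0.0823] F [ 0.2  0.3 -2. ] w 0.313
{"travel": [[0.1, -0.1, 1.3], [0.1, -0.1, 1.3], [0.1, -0.1, 1.3], [0.1, -0.1, 1.3], [0.1, -0.1, 1.3], [0.1, -0.1, 1.3]], "turn": [[0.001, -0.001, -0.002], [0.001, -0.001, -0.002], [0.001, -0.001, -0.002], [0.001, -0.001, -0.002], [0.001, -0.001, -0.002], [0.001, -0.001, -0.002]]}
```

Emit:
apply_moves(travel=[[0.2, -0.1, 1.4], [0.1, -0.1, 1.5], [0.1, -0.1, 1.5], [0.1, -0.1, 1.5], [0.1, -0.1, 1.2], [0, 0, 0.8], [0, 0, 0.4], [0, 0, 0]], turn=[[0, 0, 0], [0, 0, 0], [0, 0, 0], [0, 0, 0], [0, 0, 0], [0, 0, 0], [0, 0, 0], [0, 0, 0]], grip=[0.75, 0.75, 0.75, 0.75, 0.75, 0.75, 0.75, 0.75])

```text
t: 8.17
eef_pos: [0.4953, -0.1695, 0.081]
tool_rot: [0.51, 0.498, 0.504, -0.487]
contact_force: [-0.4, 0.2, -1.4]
gripper_width: 0.32
```

Run:
```python
from h import *
Y=c[2]-2*np.pi
o=status.get_obs();q=quat(o["tool_rot"])
P=o["eef_pos"]+q.apply([.002,0,-.196]);print(o["t"],o["eef_pos"],"hook cradle",(place([0,0,-c[2]],P-[c[0],c[1],0])).round(4))
a=eyes.read_camera("side");b=eyes.read_camera("top")
for n in("side","top"):
  for m in eyes.masks_of("plug",n)[:2]:
    print(n,m["score"],m["rect"],ray(cam(n),np.argwhere(m["region"]).mean(0)[::-1],.03))
cv2.imwrite("pics/s4.png",np.hstack([cv2.resize(a[180:300,190:310],(400,400)),cv2.resize(b[220:340,190:310],(400,400))])[:,:,::-1])
```

```text
8.1667 [ 0.49525365 -0.16953854  0.08096148] hook cradle [[-0.0015 -0.0363  0.0799]]
side 0.68 [266.2, 261.2, 314.8, 310.5] [ 0.48826354 -0.03550915  0.03      ]
top 0.88 [293.7, 276.8, 339.3, 297.3] [ 0.49357568 -0.03264733  0.03      ]
top 0.5 [429.8, 259.4, 475.1, 285.9] [ 0.53117123 -0.36523602  0.03      ]
```

View pics/s4.png

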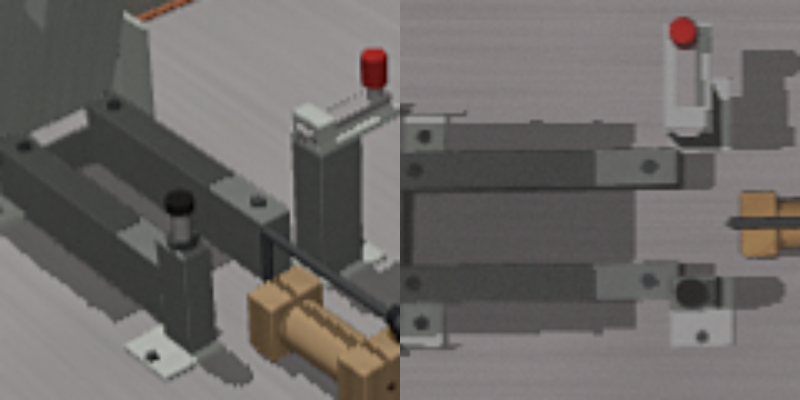

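Run:
```python
from h import *
g=np.load("grasp.npy");m=quat(g[3:]).as_matrix();y=np.arctan2(m[1,1],m[0,1]);print(y,k[2],g)
plan([([.495,-.158,.082],.03),([.495,-.158,.16],.03),([g[0],g[1],.15],y),([g[0],g[1],.10],y)])
```

```text
0.20379014928450415 0.20204295550256954 [ 0.40348495 -0.28751473  0.08131984  0.54990763  0.44702919  0.54661874
 -0.44606554]
t 8.37 at [ 0.4955 -0.1675  0.0805] F [-0.5  0.9 -2. ] w 0.316
{"travel": [[-0.1, 0.0, -1.0], [-3.9, 0.0, 0.0], [-3.9, 0.0, 0.0], [0.3, -2.4, 3.2], [0.3, -2.5, 3.1], [0.3, -2.6, 2.9], [0.3, -2.8, 2.8], [2.5, 0.0, 0.0]], "turn": [[0.002, -0.006, -0.017], [0.0, 0.0, 0.0], [0.0, 0.0, 0.0], [-0.043, 0.0, 0.0], [-0.043, 0.0, 0.0], [-0.043, 0.0, 0.0], [-0.043, 0.0, 0.0], [0.0, 0.0, 0.0]]}
{"travel": [[2.5, 0.0, 0.0]], "turn": [[0.0, 0.0, 0.0]]}
```

Emit:
apply_moves(travel=[[-0.1, 0, -1.0], [-3.9, 0, 0], [-3.9, 0, 0], [0.3, -2.4, 3.2], [0.3, -2.5, 3.1], [0.3, -2.6, 2.9], [0.3, -2.6, 2.6], [0, 0, 0]], turn=[[0.002, -0.006, -0.017], [0, 0, 0], [0, 0, 0], [-0.043, 0, 0], [-0.043, 0, 0], [-0.043, 0, 0], [-0.043, 0, 0], [0, 0, 0]], grip=[0.75, 0.75, 0.75, 0.75, 0.75, 0.75, 0.75, 0.75])

```text
t: 9.03
eef_pos: [0.4113, -0.2767, 0.1505]
tool_rot: [0.556, 0.435, 0.556, -0.437]
contact_force: [-1.8, -0.5, -1.6]
gripper_width: 0.321
```

Run:
```python
from h import *
g=np.load("grasp.npy");y=.204
plan([([g[0],g[1],.12],y),([g[0],g[1],.084],y)],.02)
```

```text
t 9.03 at [ 0.4113 -0.2767  0.1505] F [-1.8 -0.5 -1.6] w 0.321
{"travel": [[1.5, -0.5, 0.4], [1.5, -0.5, 0.4], [1.8, 0.0, 0.0], [1.8, 0.0, 0.0]], "turn": [[0.018, 0.001, 0.001], [0.018, 0.001, 0.001], [0.0, 0.0, 0.0], [0.0, 0.0, 0.0]]}
```

Emit:
apply_moves(travel=[[1.0, -0.5, 0.4], [1.0, -0.5, 0.4], [0, 0, 0], [0, 0, 0]], turn=[[0.018, 0, 0], [0.018, 0, 0], [0, 0, 0], [0, 0, 0]], grip=[0.75, 0.75, 0.75, 0.75])

```text
t: 9.37
eef_pos: [0.4025, -0.2871, 0.1298]
tool_rot: [0.548, 0.447, 0.547, -0.448]
contact_force: [0.0, -0.3, -2.2]
gripper_width: 0.316
```

Run:
```python
from h import *
g=np.load("grasp.npy");y=.204
plan([([g[0],g[1],.12],y),([g[0],g[1],.084],y)],.02)
```

```text
t 9.37 at [ 0.4025 -0.2871  0.1298] F [ 0.  -0.3 -2.2] w 0.316
{"travel": [[1.0, 0.1, 0.1], [1.8, 0.0, 0.0], [1.8, 0.0, 0.0]], "turn": [[-0.004, 0.001, 0.001], [0.0, 0.0, 0.0], [0.0, 0.0, 0.0]]}
```

Emit:
apply_moves(travel=[[1.0, 0.1, 0.1], [1.6, 0, 0], [1.4, 0, 0], [0.6, 0, 0], [0.2, 0, 0], [0, 0, 0]], turn=[[-0.004, 0, 0], [0, 0, 0], [0, 0, 0], [0, 0, 0], [0, 0, 0], [0, 0, 0]], grip=[0.75, 0.75, 0.75, 0.75, 0.75, 0.75])

```text
t: 9.87
eef_pos: [0.4034, -0.2874, 0.0813]
tool_rot: [0.548, 0.445, 0.55, -0.446]
contact_force: [-2.5, 0.7, 5.9]
gripper_width: 0.319
```

Emit:
apply_moves(travel=[[0, 0, 0], [0, 0, 0], [0, 0, 0], [0, 0, 0], [-3, 0, 0], [-4, 0, 0], [-4, 0, 0], [-4, 0, 0]], turn=[[0, 0, 0], [0, 0, 0], [0, 0, 0], [0, 0, 0], [0, 0, 0], [0, 0, 0], [0, 0, 0], [0, 0, 0]], grip=[0.5, 0.3, 0, 0, 0, 0, 0, 0], newtons=40)

```text
t: 10.53
eef_pos: [0.4034, -0.2814, 0.2272]
tool_rot: [0.544, 0.44, 0.558, -0.445]
contact_force: [0.6, 0.3, 1.0]
gripper_width: 0.999
```

Run:
```python
from h import *
o=status.get_obs();im=eyes.read_camera("wrist").copy();C=cam("wrist",o);s=eyes.read_camera("side")
for P,col in [([0,-.065,.093],(255,0,0)),([0,.065,.093],(255,0,0)),([0,0,.093],(255,255,0))]:
    u=proj(C,place(k,P))[0];cv2.drawMarker(im,(int(u[0]),int(u[1])),col,0,12,1)
cv2.imwrite("pics/w5.png",np.hstack([cv2.resize(im,(533,400)),cv2.resize(s[290:420,250:395],(267,400))])[:,:,::-1])
# bin tilt check from side view pic taken at start + plan to behind lip
th=1.25
lip=lambda th,a=.252,b=.0445,x=0:cw([x,.235-a*np.cos(th)+b*np.sin(th),.062+a*np.sin(th)+b*np.cos(th)])
print(lip(1.2),lip(1.25),lip(1.3))
Y=.0256
az=lambda a,r,z:[r*np.cos(a),r*np.sin(a),z]
plan([(az(-.45,.5,.33),.2),(az(-.15,.52,.43),.1),([*cw([-.01,.12,0])[:2],.46],Y),([*cw([-.01,.29,0])[:2],.44],Y)])
```

```text
[0.48526121 0.24779719 0.31299877] [0.48493823 0.26040005 0.31517597] [0.48461286 0.27309594 0.31672036]
t 10.63 at [ 0.4072 -0.2838  0.2315] F [ 0.3  0.9 -0.8] w 0.999
{"travel": [[-2.5, 1.4, -1.4], [-2.5, 1.4, -1.4], [-2.5, 1.4, -1.4], [-2.5, 1.4, -1.4], [-2.0, 1.8, -2.5], [-2.0, 1.8, -2.5], [-2.0, 1.7, -2.6], [-2.0, 1.7, -2.6]], "turn": [[0.005, -0.001, 0.002], [0.005, -0.001, 0.002], [0.005, -0.001, 0.002], [0.005, -0.001, 0.002], [0.02, 0.0, 0.0], [0.02, 0.0, 0.0], [0.02, 0.0, 0.0], [0.02, 0.0, 0.0]]}
{"travel": [[-2.0, 1.6, -2.6], [-0.4, -0.2, -3.8], [-0.4, -0.2, -3.7], [-0.4, -0.2, -3.7], [-0.4, -0.3, -3.7], [-0.4, -0.3, -3.7], [-0.4, -0.4, -3.7], [-0.4, -0.4, -3.7]], "turn": [[0.02, 0.0, 0.0], [0.011, 0.0, 0.0], [0.011, 0.0, 0.0], [0.011, 0.0, 0.0], [0.011, 0.0, 0.0], [0.011, 0.0, 0.0], [0.011, 0.0, 0.0], [0.011, 0.0, 0.0]]}
{"travel": [[0.4, 0.0, -3.4], [0.4, 0.0, -3.4], [0.4, 0.0, -3.4], [0.4, 0.0, -3.4], [0.4, 0.0, -3.4]], "turn": [[0.0, 0.0, 0.0], [0.0, 0.0, 0.0], [0.0, 0.0, 0.0], [0.0, 0.0, 0.0], [0.0, 0.0, 0.0]]}
```

View pics/w5.png

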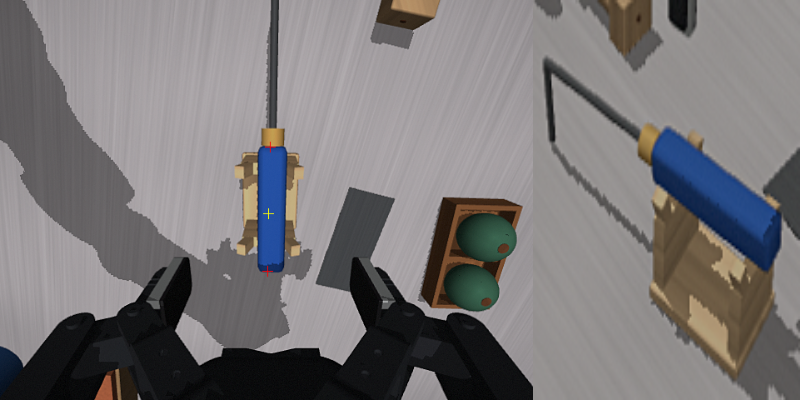

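Emit:
apply_moves(travel=[[-2.5, 1.4, -1.4], [-2.5, 1.4, -1.4], [-2.5, 1.4, -1.4], [-2.5, 1.4, -1.4], [-2.0, 1.8, -2.5], [-2.0, 1.8, -2.5], [-2.0, 1.7, -2.6], [-2.0, 1.7, -2.6]], turn=[[0.005, 0, 0.002], [0.005, 0, 0.002], [0.005, 0, 0.002], [0.005, 0, 0.002], [0.02, 0, 0], [0.02, 0, 0], [0.02, 0, 0], [0.02, 0, 0]], grip=[1, 1, 1, 1, 1, 1, 1, 1])

```text
t: 11.3
eef_pos: [0.5023, -0.1014, 0.4158]
tool_rot: [0.523, 0.474, 0.528, -0.472]
contact_force: [1.3, -0.1, 0.1]
gripper_width: 0.002
```

Emit:
apply_moves(travel=[[-2.0, 1.6, -2.6], [-0.4, -0.2, -3.8], [-0.4, -0.2, -3.7], [-0.4, -0.2, -3.7], [-0.4, -0.3, -3.7], [-0.4, -0.3, -3.7], [-0.4, -0.4, -3.7], [-0.4, -0.4, -3.7]], turn=[[0.02, 0, 0], [0.011, 0, 0], [0.011, 0, 0], [0.011, 0, 0], [0.011, 0, 0], [0.011, 0, 0], [0.011, 0, 0], [0.011, 0, 0]], grip=[1, 1, 1, 1, 1, 1, 1, 1])

```text
t: 11.97
eef_pos: [0.4829, 0.201, 0.4687]
tool_rot: [0.5, 0.501, 0.504, -0.496]
contact_force: [0.5, -0.1, -0.2]
gripper_width: -0.003
```

Run:
```python
from h import *
Y=.0256
plan([([*cw([-.01,.17,0])[:2],.46],Y),([*cw([-.01,.27,0])[:2],.44],Y)])
```

```text
t 11.97 at [0.4829 0.201  0.4687] F [ 0.5 -0.1 -0.2] w -0.003
{"travel": [[0.9, -0.7, -3.1], [0.7, 0.0, -3.3], [0.7, 0.0, -3.3], [0.7, 0.0, -3.3]], "turn": [[-0.018, -0.009, -0.001], [0.0, 0.0, 0.0], [0.0, 0.0, 0.0], [0.0, 0.0, 0.0]]}
```

Emit:
apply_moves(travel=[[0.9, -0.7, -3.1], [0.7, 0, -3.3], [0.7, 0, -3.3], [0.7, 0, -2.8], [0, 0, 0]], turn=[[-0.018, -0.009, 0], [0, 0, 0], [0, 0, 0], [0, 0, 0], [0, 0, 0]], grip=[1, 1, 1, 1, 1])

```text
t: 12.38
eef_pos: [0.4659, 0.3452, 0.4348]
tool_rot: [0.509, 0.489, 0.513, -0.488]
contact_force: [-1.1, 0.8, -1.2]
gripper_width: -0.001
```

Run:
```python
from h import *
o=status.get_obs();im=eyes.read_camera("wrist").copy();C=cam("wrist",o)
B=lambda th,x,a,b:cw([x,.235-a*np.cos(th)+b*np.sin(th),.062+a*np.sin(th)+b*np.cos(th)])
for th,col in [(1.2,(255,0,0)),(1.25,(0,255,0)),(1.3,(0,0,255)),(1.35,(255,0,255))]:
    L=[proj(C,B(th,*p))[0] for p in [(-.06,.261,.0445),(.042,.261,.0445),(.074,.225,.07),(-.074,.225,.07)]]
    cv2.polylines(im,[np.int32(L[:2])],False,col,1);cv2.polylines(im,[np.int32(L[2:])],False,col,1);print(th,np.round(L).tolist())
cv2.imwrite("pics/w6.png",im[:,:,::-1])
Y=.0256
plan([([*cw([-.01,.255,0])[:2],.36],Y)])
```

```text
1.2 [[271.0, 359.0], [392.0, 361.0], [427.0, 309.0], [258.0, 306.0]]
1.25 [[270.0, 348.0], [394.0, 350.0], [429.0, 297.0], [257.0, 294.0]]
1.3 [[269.0, 335.0], [396.0, 337.0], [430.0, 285.0], [256.0, 281.0]]
1.35 [[268.0, 322.0], [397.0, 324.0], [432.0, 272.0], [256.0, 268.0]]
t 12.43 at [0.4666 0.3427 0.4353] F [0.2 0.5 0.4] w 0.005
{"travel": [[3.8, 0.3, 1.3], [3.8, 0.3, 1.3]], "turn": [[0.009, -0.001, 0.001], [0.009, -0.001, 0.001]]}
```

View pics/w6.png

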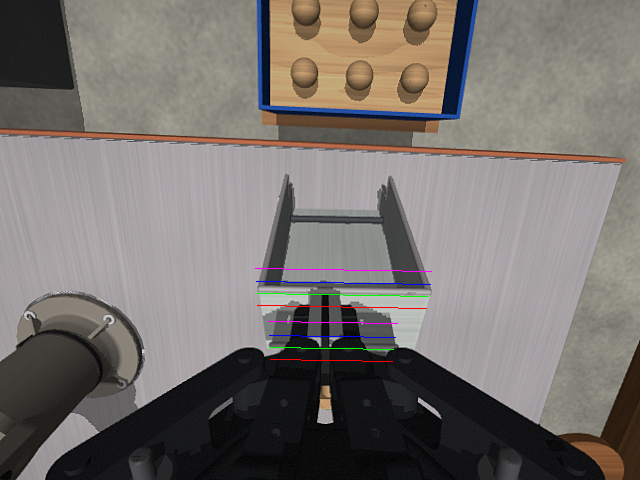

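Emit:
apply_moves(travel=[[3.6, 0.4, 0.8], [3.4, 0.4, 0.5], [2.0, 0.3, 0.3], [0, 0, 0]], turn=[[0.009, 0, 0], [0.009, 0, 0], [0, 0, 0], [0, 0, 0]], grip=[1, 1, 1, 1])

```text
t: 12.77
eef_pos: [0.4789, 0.3271, 0.3422]
tool_rot: [0.506, 0.494, 0.508, -0.492]
contact_force: [-0.1, 0.0, -0.5]
gripper_width: 0.004
```

```bash
cat >> h.py <<'E'
def tip(th,x=-.008):
    a=.252-.008*th/1.27; n=.0445
    return cw([x,.235-a*np.cos(th)+n*np.sin(th)+.011,.062+a*np.sin(th)+n*np.cos(th)+.019])
def cr(P): return place([0,0,-c[2]],np.array(P)-[c[0],c[1],0])[0]
E
python3 - <<'E'
from h import *
o=status.get_obs();print("cradle",cr(o["eef_pos"]).round(4),cr(tip(1.27)).round(4))
Y=.0256
plan([(tip(1.27)+[0,.02,0],Y)]+[(tip(t),Y) for t in np.arange(1.24,-.01,-.08)],.03)
E
```

```text
cradle [-0.0044  0.2646  0.3422] [-0.008   0.2162  0.3272]
t 12.77 at [0.4789 0.3271 0.3422] F [-0.1  0.  -0.5] w 0.004
{"travel": [[0.7, -0.2, 1.4], [0.7, -0.2, 1.4], [0.1, -0.1, 2.7], [0.3, 0.0, 2.0], [0.5, 0.0, 1.9], [0.6, 0.0, 1.9], [0.8, 0.0, 1.8], [0.9, 0.0, 1.8]], "turn": [[0.001, -0.002, 0.0], [0.001, -0.002, 0.0], [0.0, 0.0, 0.0], [0.0, 0.0, 0.0], [0.0, 0.0, 0.0], [0.0, 0.0, 0.0], [0.0, 0.0, 0.0], [0.0, 0.0, 0.0]]}
{"travel": [[1.1, 0.0, 1.7], [1.2, 0.0, 1.6], [1.3, 0.0, 1.5], [1.5, 0.0, 1.4], [1.6, 0.0, 1.3], [1.7, 0.0, 1.2], [1.8, 0.0, 1.0], [1.8, 0.0, 0.9]], "turn": [[0.0, 0.0, 0.0], [0.0, 0.0, 0.0], [0.0, 0.0, 0.0], [0.0, 0.0, 0.0], [0.0, 0.0, 0.0], [0.0, 0.0, 0.0], [0.0, 0.0, 0.0], [0.0, 0.0, 0.0]]}
{"travel": [[1.9, 0.0, 0.7], [2.0, 0.0, 0.6]], "turn": [[0.0, 0.0, 0.0], [0.0, 0.0, 0.0]]}
```

Emit:
apply_moves(travel=[[0.7, -0.2, 1.4], [0.7, -0.1, 1.4], [0.1, -0.1, 2.0], [0.1, 0, 1.5], [0.3, 0, 1.5]], turn=[[0, 0, 0], [0, 0, 0], [0, 0, 0], [0, 0, 0], [0, 0, 0]], grip=[1, 1, 1, 1, 1])

```text
t: 13.18
eef_pos: [0.4768, 0.2494, 0.325]
tool_rot: [0.506, 0.494, 0.51, -0.49]
contact_force: [-0.3, 2.1, -0.7]
gripper_width: 0.002
```

Run:
```python
from h import *
o=status.get_obs();p=cr(o["eef_pos"]);print("cradle",p.round(4))
Y=.0256;ths=np.arange(1.4,-.01,-.01)
t0=min(ths,key=lambda t:np.linalg.norm(cr(tip(t))-p));print("theta~",t0,cr(tip(t0)).round(4))
plan([(tip(t),Y) for t in np.arange(t0-.08,-.01,-.08)],.03)
```

```text
cradle [-0.0084  0.187   0.325 ]
theta~ 1.1499999999999997 [-0.008   0.1866  0.3226]
t 13.18 at [0.4768 0.2494 0.325 ] F [-0.3  2.1 -0.7] w 0.002
{"travel": [[0.7, 0.0, 2.0], [0.7, 0.0, 1.9], [0.8, 0.0, 1.8], [1.0, 0.0, 1.8], [1.1, 0.0, 1.7], [1.2, 0.0, 1.6], [1.4, 0.0, 1.5], [1.5, 0.0, 1.4]], "turn": [[0.006, -0.008, 0.0], [0.0, 0.0, 0.0], [0.0, 0.0, 0.0], [0.0, 0.0, 0.0], [0.0, 0.0, 0.0], [0.0, 0.0, 0.0], [0.0, 0.0, 0.0], [0.0, 0.0, 0.0]]}
{"travel": [[1.6, 0.0, 1.3], [1.7, 0.0, 1.1], [1.8, 0.0, 1.0], [1.9, 0.0, 0.9], [1.9, 0.0, 0.7], [2.0, 0.0, 0.5]], "turn": [[0.0, 0.0, 0.0], [0.0, 0.0, 0.0], [0.0, 0.0, 0.0], [0.0, 0.0, 0.0], [0.0, 0.0, 0.0], [0.0, 0.0, 0.0]]}
```

Emit:
apply_moves(travel=[[0.7, 0, 2.0], [0.7, 0, 1.9], [0.8, 0, 1.8], [1.0, 0, 1.8], [1.1, 0, 1.7], [1.2, 0, 1.6]], turn=[[0.006, -0.008, 0], [0, 0, 0], [0, 0, 0], [0, 0, 0], [0, 0, 0], [0, 0, 0]], grip=[1, 1, 1, 1, 1, 1])

```text
t: 13.68
eef_pos: [0.4826, 0.1391, 0.2757]
tool_rot: [0.506, 0.499, 0.508, -0.487]
contact_force: [0.3, 1.8, 0.5]
gripper_width: -0.002
```

Run:
```python
from h import *
o=status.get_obs();p=cr(o["eef_pos"]);print("cradle",p.round(4))
Y=.0256;ths=np.arange(1.4,-.01,-.01)
t0=min(ths,key=lambda t:np.linalg.norm(cr(tip(t))-p));print("theta~",t0,cr(tip(t0)).round(4))
plan([(tip(t),Y) for t in np.arange(t0-.08,-.01,-.08)]+[(tip(-.005),Y)],.03)
```

```text
cradle [-0.0055  0.0766  0.2757]
theta~ 0.6799999999999993 [-0.008   0.0814  0.2714]
t 13.68 at [0.4826 0.1391 0.2757] F [0.3 1.8 0.5] w -0.002
{"travel": [[1.8, -0.3, 1.1], [1.5, 0.0, 1.4], [1.6, 0.0, 1.3], [1.7, 0.0, 1.2], [1.8, 0.0, 1.0], [1.8, 0.0, 0.9], [1.9, 0.0, 0.7], [2.0, 0.0, 0.6]], "turn": [[0.002, -0.014, -0.011], [0.0, 0.0, 0.0], [0.0, 0.0, 0.0], [0.0, 0.0, 0.0], [0.0, 0.0, 0.0], [0.0, 0.0, 0.0], [0.0, 0.0, 0.0], [0.0, 0.0, 0.0]]}
{"travel": [[1.1, 0.0, 0.2]], "turn": [[0.0, 0.0, 0.0]]}
```

Emit:
apply_moves(travel=[[2.0, -0.2, 0.9], [1.6, 0, 1.2], [1.6, 0, 1.2], [1.7, 0, 1.1], [1.8, 0, 1.0]], turn=[[0.002, -0.014, -0.011], [0, 0, 0], [0, 0, 0], [0, 0, 0], [0, 0, 0]], grip=[1, 1, 1, 1, 1])

```text
t: 14.1
eef_pos: [0.4863, 0.0797, 0.192]
tool_rot: [0.506, 0.499, 0.504, -0.49]
contact_force: [-0.4, 1.9, 1.5]
gripper_width: 0.004
```

Run:
```python
from h import *
o=status.get_obs();p=cr(o["eef_pos"]);print("cradle",p.round(4))
Y=.0256;ths=np.arange(1.4,-.01,-.01)
t0=min(ths,key=lambda t:np.linalg.norm(cr(tip(t))-p));print("theta~",t0,cr(tip(t0)).round(4),"a",np.sqrt((p[1]-.011-.235)**2+(p[2]-.019-.062)**2-.0445**2))
plan([(tip(t),Y) for t in np.arange(t0-.06,.01,-.06)]+[(tip(-.01),Y)],.03)
```

```text
cradle [-0.0033  0.0171  0.192 ]
theta~ 0.2799999999999989 [-0.008   0.0178  0.1929] a 0.2504790789259847
t 14.1 at [0.4863 0.0797 0.192 ] F [-0.4  1.9  1.5] w 0.004
{"travel": [[1.3, -0.5, 0.6], [1.4, 0.0, 0.6], [1.5, 0.0, 0.5], [1.5, 0.0, 0.4], [1.3, 0.0, 0.3]], "turn": [[-0.004, -0.006, -0.011], [0.0, 0.0, 0.0], [0.0, 0.0, 0.0], [0.0, 0.0, 0.0], [0.0, 0.0, 0.0]]}
```

Emit:
apply_moves(travel=[[1.3, -0.4, 0.6], [1.4, 0, 0.6], [1.5, 0, 0.5], [1.3, 0, 0.4], [1.0, 0, 0.2]], turn=[[-0.004, -0.006, -0.011], [0, 0, 0], [0, 0, 0], [0, 0, 0], [0, 0, 0]], grip=[1, 1, 1, 1, 1])

```text
t: 14.52
eef_pos: [0.4844, 0.0527, 0.1263]
tool_rot: [0.506, 0.495, 0.505, -0.493]
contact_force: [-1.8, 1.8, 4.2]
gripper_width: -0.001
```

Run:
```python
from h import *
o=status.get_obs();p=cr(o["eef_pos"]);print("cradle",p.round(4),"target",cr(tip(0)).round(4))
plan([(tip(-.01),.0256)],.03)
```

```text
cradle [-0.0059 -0.0099  0.1263] target [-0.008  -0.006   0.1255]
t 14.52 at [0.4844 0.0527 0.1263] F [-1.8  1.8  4.2] w -0.001
{"travel": [[0.3, -0.2, -0.3]], "turn": [[-0.003, -0.001, -0.002]]}
```

Emit:
apply_moves(travel=[[0.3, 0, 0], [0.2, 0, 0]], turn=[[0, 0, 0], [0, 0, 0]], grip=[1, 1])

```text
t: 14.68
eef_pos: [0.4847, 0.0524, 0.125]
tool_rot: [0.504, 0.496, 0.507, -0.494]
contact_force: [-14.4, -0.3, 39.7]
gripper_width: 0.002
```

Emit:
apply_moves(travel=[[0.2, 0, 0], [0, 0, 0], [0, 0, 0], [0, 0, 0]], turn=[[0, 0, 0], [0, 0, 0], [0, 0, 0], [0, 0, 0]], grip=[1, 1, 1, 1])

```text
t: 15.02
eef_pos: [0.4858, 0.0523, 0.1276]
tool_rot: [0.503, 0.497, 0.508, -0.492]
contact_force: [0.0, -0.1, -0.2]
gripper_width: 0.003
```

Run:
```python
from h import *
Y=.0256;o=status.get_obs();p=o["eef_pos"]
plan([([p[0],p[1],.20],Y),(cw([.16,-.012,.20]),Y),(cw([.16,-.012,.149]),Y)])
```

```text
t 15.02 at [0.4858 0.0523 0.1276] F [ 0.  -0.1 -0.2] w 0.003
{"travel": [[-3.6, 0.0, 0.0], [-3.6, 0.0, 0.0], [0.0, 3.3, 0.0], [0.0, 3.3, 0.0], [0.0, 3.3, 0.0], [0.0, 3.3, 0.0], [0.0, 3.3, 0.0], [2.6, 0.0, 0.0]], "turn": [[-0.002, -0.004, 0.0], [-0.002, -0.004, 0.0], [0.0, 0.0, 0.0], [0.0, 0.0, 0.0], [0.0, 0.0, 0.0], [0.0, 0.0, 0.0], [0.0, 0.0, 0.0], [0.0, 0.0, 0.0]]}
{"travel": [[2.6, 0.0, 0.0]], "turn": [[0.0, 0.0, 0.0]]}
```

Emit:
apply_moves(travel=[[-3.6, 0, 0], [-3.6, 0, 0], [0, 3.3, 0], [0, 3.3, 0], [0, 3.3, 0], [0, 3.3, 0], [0, 3.3, 0], [0, 0, 0]], turn=[[-0.002, -0.004, 0], [-0.002, -0.004, 0], [0, 0, 0], [0, 0, 0], [0, 0, 0], [0, 0, 0], [0, 0, 0], [0, 0, 0]], grip=[1, 1, 1, 1, 1, 1, 1, 1])

```text
t: 15.68
eef_pos: [0.656, 0.0583, 0.2037]
tool_rot: [0.508, 0.493, 0.508, -0.491]
contact_force: [0.6, -0.0, 0.1]
gripper_width: 0.003
```

Run:
```python
from h import *
o=status.get_obs();im=eyes.read_camera("wrist").copy();C=cam("wrist",o);s=eyes.read_camera("side").copy();S=cam("side")
print("cr",cr(o["eef_pos"]).round(4))
for nm,Cc,I in (("w",C,im),("s",S,s)):
  for P in ([-.06,-.026,.1065],[.042,-.026,.1065],[.115,-.012,.15],[-.074,.01,.132],[.074,.01,.132]):
    u=proj(Cc,cw(P))[0];cv2.drawMarker(I,(int(u[0]),int(u[1])),(255,0,255),0,8,1)
cv2.imwrite("pics/w7.png",np.hstack([cv2.resize(im,(500,375)),cv2.resize(s[140:290,190:310],(300,375),interpolation=cv2.INTER_CUBIC)])[:,:,::-1])
plan([(cw([.16,-.012,.20]),.0256),(cw([.16,-.012,.149]),.0256)])
```

```text
cr [ 0.1658 -0.0086  0.2037]
t 15.78 at [0.6515 0.0576 0.2031] F [-0.4 -0.7 -0.3] w 0.004
{"travel": [[0.3, -0.1, 0.3], [2.6, 0.0, 0.0], [2.5, 0.0, 0.0]], "turn": [[0.005, -0.003, 0.003], [0.0, 0.0, 0.0], [0.0, 0.0, 0.0]]}
```

View pics/w7.png

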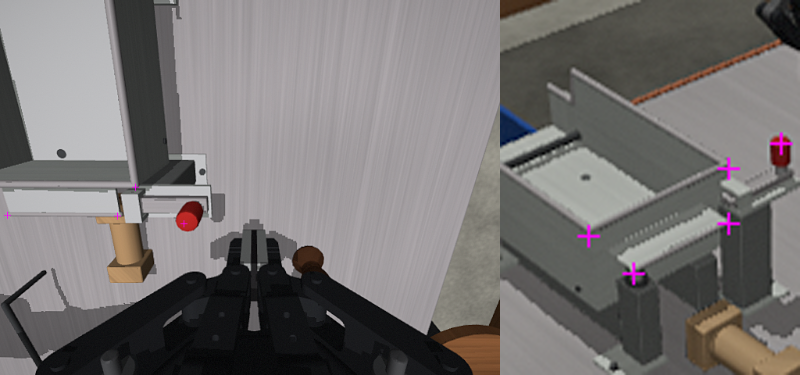

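Emit:
apply_moves(travel=[[0.3, -0.1, 0.3], [2.6, 0, 0], [2.5, 0, 0], [0, -0.6, 0], [0, 0, 0]], turn=[[0.005, -0.003, 0.003], [0, 0, 0], [0, 0, 0], [0, 0, 0], [0, 0, 0]], grip=[1, 1, 1, 1, 1])

```text
t: 16.2
eef_pos: [0.6393, 0.0529, 0.1477]
tool_rot: [0.506, 0.493, 0.506, -0.495]
contact_force: [-0.2, -0.3, 0.5]
gripper_width: 0.002
```

Run:
```python
from h import *
o=status.get_obs();print("cr",cr(o["eef_pos"]).round(4))
plan([(cw([.150,-.012,.149]),.0256),(cw([.1025,-.012,.149]),.0256)],.01)
```

```text
cr [ 0.149  -0.0136  0.1477]
t 16.2 at [0.6393 0.0529 0.1477] F [-0.2 -0.3  0.5] w 0.002
{"travel": [[-0.1, 0.1, -0.2], [0.0, -0.9, 0.0], [0.0, -0.9, 0.0], [0.0, -0.9, 0.0], [0.0, -0.9, 0.0], [0.0, -0.9, 0.0]], "turn": [[-0.002, 0.0, 0.002], [0.0, 0.0, 0.0], [0.0, 0.0, 0.0], [0.0, 0.0, 0.0], [0.0, 0.0, 0.0], [0.0, 0.0, 0.0]]}
```

Emit:
apply_moves(travel=[[-0.1, -0.8, -0.1], [0, -0.9, 0], [0, -0.9, 0], [0, -0.9, 0], [0, -0.6, 0]], turn=[[0, 0, 0], [0, 0, 0], [0, 0, 0], [0, 0, 0], [0, 0, 0]], grip=[1, 1, 1, 1, 1])

```text
t: 16.62
eef_pos: [0.5959, 0.0529, 0.1534]
tool_rot: [0.507, 0.496, 0.505, -0.492]
contact_force: [1.5, -0.3, -0.4]
gripper_width: 0.004
```

Run:
```python
from h import *
o=status.get_obs();print("cr",cr(o["eef_pos"]).round(4),o["contact_force"])
```

```text
cr [ 0.1056 -0.0125  0.1534] [ 1.53774491 -0.27706733 -0.36777305]
```

Nearly home; press in small steps until the stop pushes back.

Emit:
apply_moves(travel=[[0.2, -0.3, 0], [0.1, -0.2, 0]], turn=[[0, 0, 0], [0, 0, 0]], grip=[1, 1])

```text
t: 16.78
eef_pos: [0.5927, 0.0529, 0.1532]
tool_rot: [0.509, 0.498, 0.503, -0.49]
contact_force: [9.0, -0.1, -2.0]
gripper_width: 0.001
```

Emit:
apply_moves(travel=[[0, -0.2, 0]], turn=[[0, 0, 0]], grip=[1])

```text
t: 16.87
eef_pos: [0.5927, 0.0529, 0.1541]
tool_rot: [0.51, 0.5, 0.501, -0.488]
contact_force: [7.5, 0.6, -5.2]
gripper_width: -0.005
```

Emit:
apply_moves(travel=[[0, 0, 0], [0, 2, 0], [0, 3, 0], [-4, 2, 0], [-4, 2, 0], [-4, 2, 1], [-3, 2, 1], [0, 0, 0]], turn=[[0, 0, 0], [0, 0, 0], [0, 0, 0], [0, 0, 0], [0, 0, 0], [0, 0, 0], [0, 0, 0], [0, 0, 0]], grip=[1, 1, 1, 1, 1, 1, 1, 1])

```text
t: 17.53
eef_pos: [0.7164, 0.0372, 0.3029]
tool_rot: [0.507, 0.495, 0.506, -0.492]
contact_force: [-0.1, -1.4, 0.5]
gripper_width: -0.001
```

Run:
```python
from h import *
o=status.get_obs();t=eyes.read_camera("top");
for th in ("plug","pick","sarado","scraper","tama1"):
    for m in eyes.masks_of(th,"top")[:1]: 
        v=np.argwhere(m["region"]).mean(0)[::-1];P=ray(cam("top"),v,.03);print(th,round(m["score"],2),v.round(1),P.round(3),cr(P).round(3))
s=eyes.read_camera("side").copy();S=cam("side")
for P in ([.08,-.012,.15],[-.06,-.026,.1065],[.042,-.026,.1065],[-.074,.01,.132]):
    u=proj(S,cw(P))[0];cv2.drawMarker(s,(int(u[0]),int(u[1])),(255,0,255),0,6,1)
a=cv2.resize(s[140:400,180:400],(495,585),interpolation=cv2.INTER_CUBIC);b=cv2.resize(t[215:365,180:300],(300,375),interpolation=cv2.INTER_CUBIC)
print(o["t"],o["contact_force"],o["eef_pos"])
cv2.imwrite("pics/f.png",np.hstack([a,np.vstack([b,np.zeros((210,300,3),np.uint8)])])[:,:,::-1])
```

```text
plug 0.89 [316.6 286.1] [ 0.494 -0.035  0.03 ] [ 0.002 -0.097  0.03 ]
pick 0.79 [423.  328.4] [ 0.398 -0.28   0.03 ] [-0.1  -0.34  0.03]
sarado 0.92 [332.9 182.4] [ 0.741 -0.071  0.03 ] [ 0.247 -0.141  0.03 ]
scraper 0.75 [446.9 271.9] [ 0.529 -0.339  0.03 ] [ 0.029 -0.403  0.03 ]
tama1 0.94 [454.3 205.4] [ 0.688 -0.363  0.03 ] [ 0.187 -0.43   0.03 ]
17.5333 [-0.07522804 -1.37892865  0.47999564] [0.71640556 0.0372205  0.30290633]
```

View pics/f.png

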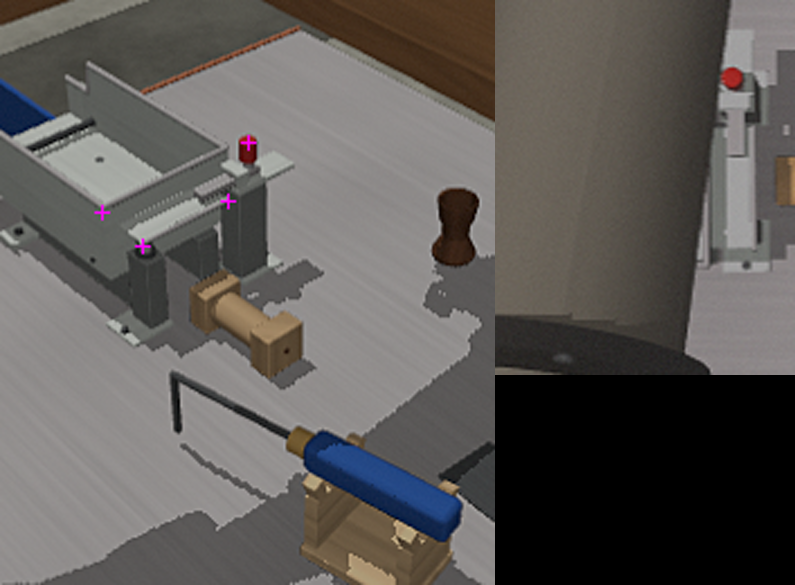

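```bash
python3 -c "
from station import bot
print(bot.hand_in())"
```

```text
the job is handed in; nothing more can be done
None
```

The job is done and handed in at about 17.8 s of the 72 s allowed. I dragged the plug out with the pick, put the pick back on its rest, swung the bin down and pushed the keeper home.

What the last checks showed:
- **Plug:** it lies on the counter, with its middle about 97 mm outside the mouth and about 2 mm off the slot's line.
- **Bin:** it hit its stop at 39.7 N at the wrist sensor, 5 mm under the 40 N mark set for the arm and gripper body. The push was made with the fingertips, so I think it is within the rules. In the side picture the lip and wall corners lie on their level positions.
- **Keeper:** the stop pushed back with 7 to 9 N against 1.5 N of friction, and the knob sits at its home mark in the picture.
- **Pick:** it rests level in both notches. A wrist picture after release matched its starting place to within a few pixels.
- **Other things:** the sarado cup and scraper measured within about 2 mm of where they began. The two tama balls belong to one class for the network, so its last reading was the other ball. They show undisturbed in the wrist pictures up to releasing the pick, and the arm did not come near them.

No check failed, and the hand-in reports no verdict.

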